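# Close the sewing box and hold its hinge ready for the pin

### The job

Close up the packed sewing box: first push its drawer fully shut, then put the lid on so that the lid's two hinge knuckles sit between the box's three and all the pin holes line up, with the lid level. Sprung studs in the rim push the lid up, so press it down onto the rim and finish while still holding it there by the handle, knuckles in line, ready for someone else to drive in the hinge pin. Leave the pin, the thread spools and the glue bottle where they are.

Things in the scene. Friction and masses are not known exactly. Their poses are not given: they have to be found in the camera images.
- box: Wooden sewing box fixed to the bench, 90 deep x 124 wide, drawer below, open compartment above. Origin: on the bench under its centre; x from the drawer front to the back, y left, z up. Flat rim for the lid 68 above the bench. Behind the hinge knuckles stands the back rail, up to 80 above the bench. A sprung stud in the top of each side wall lifts the lid (see stud joints). All in mm.
- box_hinge (a point): Middle of the pin-hole axis of the leaf fixed to the box: 54 mm behind its centre, 74 above the bench (6 above the rim). Axes as the box; the hole runs along y. Three brass knuckles, 12 mm across: y -58..-38, -12..12, 38..58, ends tapered. Rail face 6.5 mm behind the axis: the lid's knuckles butt on it with holes in line to 0.5 mm. Rim in front is clear: lower the lid 3 mm too far forward, slide it back.
- lid: Loose wooden lid, 90 (x) x 124 (y) x 10 mm thick, about 180 g, lying on the bench right way up beside the box, hinge side away from the robot. Origin: centre of its underside; x towards its hinge, y along the hinge, z up. In place on the rim its origin is over the box's, axes alike.
- lid_hinge (a point): Middle of the pin-hole axis of the lid's leaf: 54 mm behind the lid's centre, 6 above its underside. Axes as the lid. Two brass knuckles, 12 mm across, y -36..-14 and 14..36 mm, ends tapered over 2.5 mm; they enter the gaps between the box's three with 2 mm play at each side. In place it coincides with box_hinge.
- lid_handle (a point): Centre of the wooden handle bar in the middle of the lid's top: 40 mm long along the lid's x, 16 wide along y (grip across this), 28 tall. Above the lid's underside: handle centre 24 mm, top 38, lid's top face 10. It lies 54 mm in front of lid_hinge. Axes as the lid.
- drawer_knob (a point): Centre of the front face of the brass drawer knob, 16 mm across, 12 mm out from the middle of the drawer front, 18 mm above the bench. Axes as the box: pushing along +x shuts the drawer. Shut, it lies 121 mm in front of box_hinge. Drawer front 120 mm wide, from 3 to 33 mm above the bench.
- drawer (a joint): how far the drawer stands open, m: 0 shut, 0.05 the most; needs about 2 N to slide and stays where it is left
- stud_left (a joint): Travel of the sprung steel stud (8 mm across) in the top of the box's left side wall, 56 mm left of the box's centre, m: 0 up (6 mm proud of the rim), 0.006 flush. 1.8 N to start, 3.6 N flush; the two carry the loose lid up off the rim unless it is held down with about 5 N
- stud_right (a joint): the same stud in the right side wall
- hinge_pin: the loose steel hinge pin, 122 mm long, 5 mm thick with a 9 mm head, lying on the bench near the edge of the cutting mat; a bystander. Origin: on the bench under the middle of its length, which is its y axis
- thread_spool_4: pale thread spool, 33 mm across, 58 mm tall, standing on the bench behind the work; a bystander. Origin: centre of its underside
- thread_spool_1: dark red thread spool, 28 mm across, 50 mm tall, standing on the cutting mat to the right; a bystander. Origin: centre of its underside
- glue_bottle: white glue bottle with a red nozzle, 47 mm across, 135 mm tall, standing behind to the right; a bystander. Origin: centre of its underside
There are look-alikes about, which are no part of the job. There is more than one size of the box; the one meant has the size given above.

How it is judged (in metres and radians):
On the way, in this order (a step that is already met when the one before it is completed fails the run):
1. the drawer is shut (value of joint drawer below 0.003 m), for 0.2 s.
2. the lid is on and held down with its hinge knuckles in line with the box's (x of lid_hinge in the frame of box_hinge between -0.0025 and 0.0025 m and y of lid_hinge in the frame of box_hinge between -0.004 and 0.004 m and z of lid_hinge in the frame of box_hinge between -0.0025 and 0.0025 m and angle between the y axis of lid_hinge and the y axis of box_hinge, either way round below 0.05 rad and angle between lid_hinge's own z axis and vertical below 0.05 rad and value of joint each of stud_left, stud_right above 0.0038 m and contact force between the fingers and lid above 2 N), for 0.3 s.
At the end, for the whole second after the job is handed in: Drawer open < 3 mm; lid hinge axis on the box's within 2.5 mm fore/aft and in height, 4 mm along it, 0.05 rad; lid level within 0.05 rad and still; both studs pressed in > 3.8 of 6 mm; fingers bear on the lid with > 2 N (all of step 2 and value of joint drawer below 0.003 m and linear speed of lid below 0.02 m/s); the arm keeps its last pose, push and grip.
It fails at once if hinge pin was moved by more than 3 cm (distance of hinge_pin from where it was at the start of the episode above 0.03 m).
It fails at once if thread spool 4 was moved by more than 3 cm (distance of thread_spool_4 from where it was at the start of the episode above 0.03 m).
It fails at once if thread spool 1 was moved by more than 3 cm (distance of thread_spool_1 from where it was at the start of the episode above 0.03 m).
It fails at once if glue bottle was moved by more than 3 cm (distance of glue_bottle from where it was at the start of the episode above 0.03 m).
It also fails if it takes over 51 s, if anything falls off the work surface, if the arm or the gripper's body presses on something with over 40 N, if the wrist force passes 120 N, or if a joint passes its speed limit or range.

### The arm

A 6-joint arm with a two-finger parallel gripper is mounted at the origin on a cart in front of the work surface, level with it; the furniture and walls round the work are solid. World frame = base frame: x ahead of the robot, y to its left, z up, the work surface at z = 0. Lengths are in mm, angles in rad, forces in N, time in s.
With the tool pointing down it reaches from about 275 to 1000 mm from the base axis. Payload 8.4 kg.
Tool frame: the origin (TCP) lies on the centre line of the jaws, within the pads' length; the fingertips stand 14 mm ahead of it and the grasp point (between the pads) lies 5 mm behind it; z points along the fingers, y is the line along which they close (so a half turn about z gives the same grasp; the last joint's range is limited). The gripper opens to 85 mm and grips with 20 to 120 N. Pads are 22 mm wide; open, the fingers measure 114 mm over their backs; the gripper's body (76 mm by 85 mm) begins 54 mm behind the grasp point. The pads swing forward as they close: fully open they stand 13 mm farther back than shut.
Start: joints at [-1.256, 0.353, 1.633, -0, 1.155, -0.002], TCP at [194.703, -593.901, 245.281] pointing down, gripper open.
Joint ranges: [-2.63, 2.63], [-0.92, 2.1], [0.06, 2.66], [-1.3, 4.44], [0, 2.69], [-3.02, 3.02]. Speed limits (rad/s): [2.22, 2.22, 2.79, 3.14, 3.14, 3.14].

### API

Orientations are given as [roll, pitch, yaw] about the fixed x, y, z axes, in that order (R = Rz(yaw) Ry(pitch) Rx(roll)).
In Python, from rig import r gives the robot as it stands.
- The arm moves only by the tool step_arm, never from a script. Its argument "plan" is text: rows parted by semicolons, each of 7 numbers parted by spaces: the turn, a rotation vector about the world's x, y, z in degrees, then the shift along the world's x, y, z in mm, then the closure in counts, from 0 (fully open) to 255 (shut). In form: rx ry rz x y z hand; .... A call has 1 to 8 rows; each row is the pose to reach, as a shift and turn from the pose commanded when the call began; what a row does not reach only later rows make up. A row lasts 1/10 s, in which the tool goes at most 50 mm and 8.59 degrees, less where a joint would pass 70% of its speed; a pose out of reach is approached as far as the arm can. A call with a gripper value outside its range is refused whole. The fingers move at their own pace and stop on an object; "force" is the grip in N (left out, the last holds). Time passes only in rows, so rows that repeat a pose let the fingers close. It gives the time, the measured TCP pose, the force, the opening and the grip force at its end, in the units of the state.
- r.sense(): the state, without advancing time (a new reading comes with each control period).
- r.grab_frame(name): name is "scene" or "top" or "wrist"; returns (picture, depth): 480x640x3 uint8, red, green, blue; 480x640 float32, mm along the optical axis (not along the pixel's ray), 0 where there is no reading.
- r.get_calibration(name): a dict with "K" (3x3 intrinsics, pixels), "k1" (the pictures are not rectified: a ray, as slopes to the right and down, at radius r is drawn at 1 + k1 r^2 times it, then the intrinsics apply), "world_from_camera" (4x4, takes a point from camera to world coordinates). Camera axes: x right, y down, z forward; pixel columns grow to the right and rows downward; lengths in mm; the calibration is good to about 2 mm. A picture is of the moment at which its call begins: read the wrist's pose just before it. get_calibration takes no time and is no camera call; for the wrist camera it gives the pose at the moment of the call.
- r.sign_off(): hands the job in; it is judged then, once.
The state is a dict: "clock": time; "qpos": joint angles; "qvel": joint speeds; "joint_efforts": joint torques, N m; "eef_pos": TCP position; "tcp_rot": TCP orientation; "contact_force": force on the tool from outside, world axes, zero at the start; "wrist_torque": the same for the moment, N m; "opening": opening from 0.0 (shut) to 1.0 (fully open); "grasp_force": force on a finger pad.
Only numpy, scipy, OpenCV 4.12 (cv2) and the standard library are available. Lean on these libraries where they do the work, as an engineer would, in place of code of your own. Each camera call takes 0.05 s, during which the arm holds its last target. There are 200 camera calls.

## Working session

There is one attempt and no reset: what is moved stays moved. The work goes in short steps, Python scripts to look and compute and a tool call to move; the robot and the scene stay as the last step left them, time stands still between calls to the robot, and variables do not carry over. Pictures are saved under pics/ and viewed, at most 10 in all, crops included, and the job is handed in when it is done.

Besides the shell and the picture viewer there is one more tool, called after "Request:" as name(argument=value, ...), one argument or row to a line, values as JSON. step_arm: Moves the arm, as the interface text tells. Its arguments: {"type":"object","properties":{"plan":{"type":"string"},"force":{"type":"number"}},"required":["plan"]}

```bash
mkdir -p pics; ls; cat > h.py <<'E'
import numpy as np, cv2
from rig import r
def ray(cal,uv):
    K=cal["K"];K=np.array(K);T=np.array(cal["world_from_camera"]);k=cal["k1"]
    uv=np.atleast_2d(np.array(uv,float))
    d=np.stack([(uv[:,0]-K[0,2])/K[0,0],(uv[:,1]-K[1,2])/K[1,1]],1)
    s=d.copy()
    for _ in range(20): s=d/(1+k*(s**2).sum(1,keepdims=True))
    v=np.c_[s,np.ones(len(s))]
    return T[:3,3], v@T[:3,:3].T, v
def onplane(cal,uv,z):
    o,d,_=ray(cal,uv); return o+d*((z-o[2])/d[:,2])[:,None]
def cloud(cal,depth):
    h,w=depth.shape
    u,v=np.meshgrid(np.arange(w),np.arange(h))
    o,d,_=ray(cal,np.c_[u.ravel(),v.ravel()])
    P=o+d*depth.ravel()[:,None]
    P[depth.ravel()==0]=np.nan
    return P.reshape(h,w,3)
def snap(n,tag):
    cal=r.get_calibration(n); im,de=r.grab_frame(n)
    cv2.imwrite(f"pics/{tag}.png",cv2.cvtColor(im,cv2.COLOR_RGB2BGR))
    np.savez(f"{tag}.npz",im=im,de=de,K=cal["K"],k1=cal["k1"],world_from_camera=cal["world_from_camera"])
    return im,de,cal
E
python3 - <<'E'
from h import *
for n in("scene","top","wrist"):
    im,de,c=snap(n,n+"0"); print(n,np.round(c["world_from_camera"],2).tolist(),np.array(c["K"])[0,0],c["k1"])
print(r.sense())
E
```

```text
pics
scene [[-0.64, -0.34, 0.69, -325.55], [-0.77, 0.26, -0.58, 848.94], [0.02, -0.9, -0.43, 626.79], [0.0, 0.0, 0.0, 1.0]] 620.793098036753 -0.029946342657234903
top [[-0.01, -0.99, 0.11, 423.95], [-1.0, 0.01, -0.0, 87.99], [0.0, -0.11, -0.99, 1173.8], [0.0, 0.0, 0.0, 1.0]] 513.7105744597599 -0.05924252637191319
wrist [[0.31, -0.91, -0.29, 266.15], [-0.95, -0.3, -0.09, -570.48], [-0.0, 0.3, -0.95, 372.7], [0.0, 0.0, 0.0, 1.0]] 342.2195152408234 -0.003945830520817698
{'clock': 0.15, 'qpos': array([-1.25638348e+00,  3.53489067e-01,  1.63395831e+00, -3.17470951e-05,
        1.15522256e+00, -2.39020496e-03]), 'qvel': array([-1.19772405e-05, -2.78843272e-04, -2.16446978e-03,  9.17065645e-04,
       -8.36471718e-04,  1.60702122e-04]), 'joint_efforts': array([ 1.01446185e-03, -6.05634284e+01, -3.42339385e+01,  6.67411700e-05,
        6.24107168e-03, -2.46890210e-05]), 'eef_pos': array([ 194.59372576, -593.56211744,  244.73627168]), 'tcp_rot': array([-3.14051531e+00,  2.64561134e-05,  3.16815896e-01]), 'contact_force': array([ 0.43565333, -1.11052767,  0.20517412]), 'wrist_torque': array([-0.03211713, -0.0356652 ,  0.01393384]), 'grasp_force': 0.0, 'opening': 1.0019831554285354}
```

View pics/top0.png

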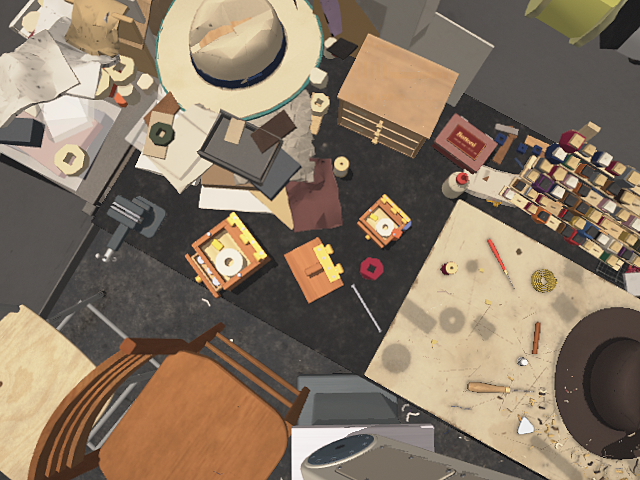

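View pics/scene0.png

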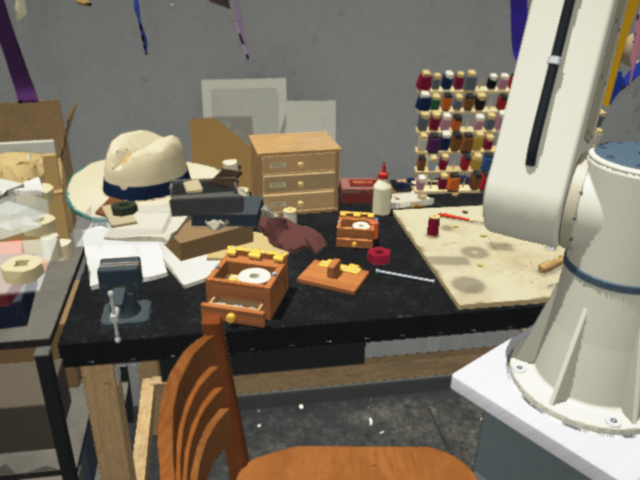

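Top view: box with its drawer open towards the lower left at (228,255), lid at (314,270) with its knuckles to the upper right, and a smaller look-alike box at (385,220). The pin is at (367,308) and the chair back at (120-225,340). The scene view agrees.

```bash
python3 - <<'E'
from h import *
d=np.load("top0.npz"); im=d["im"];P=cloud(d,d["de"])
hsv=cv2.cvtColor(im,cv2.COLOR_RGB2HSV)
x=P[...,0];y=P[...,1];z=P[...,2]
roi=np.zeros(z.shape,bool); roi[200:310,175:350]=1
def rect(m,name,zpl):
    m=cv2.morphologyEx((m).astype(np.uint8),cv2.MORPH_OPEN,np.ones((2,2)))
    n,l,s,c=cv2.connectedComponentsWithStats(m)
    for i in range(1,n):
        if s[i,4]>40:
            v,u=np.where(l==i); W=onplane(d,np.c_[u,v],zpl)[:,:2]
            R=cv2.minAreaRect(W.astype(np.float32)); print(name,s[i],np.round(R[0],1),np.round(R[1],1),round(R[2],1), "z",round(float(np.nanmedian(z[l==i])),1))
boxr=roi.copy(); boxr[:,275:]=0; lidr=roi.copy(); lidr[:,:283]=0
rect(boxr&(z>55)&(z<95),"box top",68)
yel=(hsv[...,0]>20)&(hsv[...,0]<32)&(hsv[...,1]>170)&(hsv[...,2]>140)
rect(boxr&yel&(z>55),"box knuckle",80)
rect(lidr&(z>5)&(z<60)&(hsv[...,1]>90),"lid",10)
rect(lidr&yel,"lid knuckle",12)
rect(lidr&(z>28),"lid handle",38)
rect(boxr&(z>20)&(z<50),"mid",33)
rect(boxr&yel&(z<45),"knob",18)
# heights near chair and around work
for (u,v) in [(125,345),(160,350),(200,330),(215,325),(190,330),(240,350),(300,390),(108,255),(160,215),(205,300)]:
    print((u,v),np.round(P[v,u]))
c=im[170:350,90:400]; cv2.imwrite("pics/c.png",cv2.cvtColor(cv2.resize(c,None,fx=2.5,fy=2.5,interpolation=cv2.INTER_CUBIC),cv2.COLOR_RGB2BGR))
E
```

```text
box top [ 193  214   76   77 2191] [539.  284.8] [126.  116.9] 36.8 z 67.1
lid [ 284  201   59   32 1544] [623.7 106.1] [133.5  72.1] 89.3 z 40.4
lid [ 285  238   59   65 2197] [503.9  98.5] [123.2 104.7] 27.1 z 10.7
lid handle [ 289  201   54   32 1292] [624.   99.3] [ 72.4 115.7] 5.3 z 41.3
lid handle [305 263  18  13 129] [500.6 105.3] [15.9 39.6] 26.0 z 37.0
mid [265 201  11  14  78] [641.8 199.3] [32.2 19.1] 50.5 z 22.2
mid [202 230  49  41 679] [534.7 300.8] [99.8 70.5] 36.8 z 38.2
mid [186 254  38  45 422] [490.3 351. ] [121.   37.4] 37.5 z 32.0
mid [227 259   8   8  54] [518.  290.7] [15.8 15.7] 89.4 z 38.6
mid [221 274  13   8  52] [483.6 299.3] [27.7 13.7] 79.2 z 38.5
(125, 345) [345. 485. 137.]
(160, 350) [323. 458.  -6.]
(200, 330) [ 330.  553. -796.]
(215, 325) [ 353.  471. -675.]
(190, 330) [ 330.  592. -798.]
(240, 350) [ 271.  368. -595.]
(300, 390) [ 120.  169. -690.]
(108, 255) [533. 550.  78.]
(160, 215) [632. 459.  11.]
(205, 300) [ 444.  536. -802.]
```

View pics/c.png

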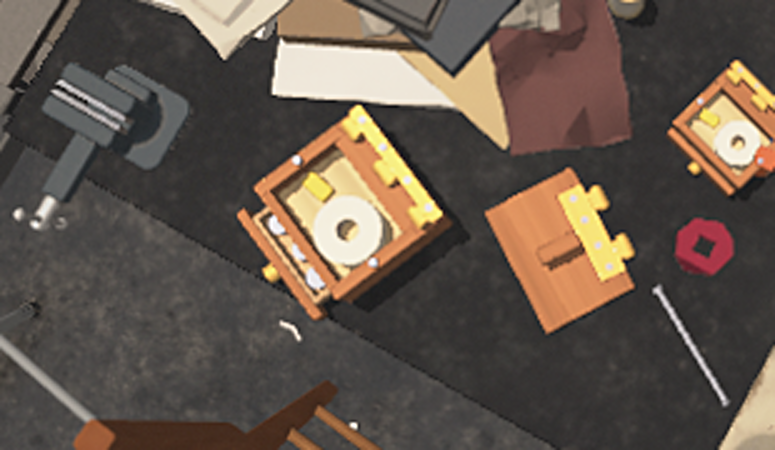

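View pics/wrist0.png

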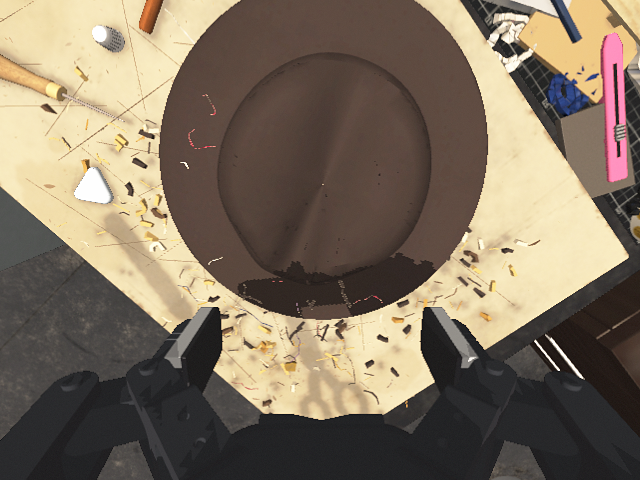

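Crop: box rim, drawer front and knob at crop pixel (270,270), and lid with the handle at (558,248). Box yaw is about -53° and lid yaw about -64°. I'm moving the camera above both, closing the fingers for the push.

Request:
step_arm(
  plan="0 0 102 325 784 100 255;0 0 102 325 784 100 255;0 0 102 325 784 100 255;0 0 102 325 784 100 255;0 0 102 325 784 100 255;0 0 102 325 784 100 255;0 0 102 325 784 100 255;0 0 102 325 784 100 255",
)

```text
clock: 0.95
eef_pos: [347.0, -225.0, 292.3]
tcp_rot: [3.141, 0.0, 1.522]
contact_force: [0.4, 0.5, 0.6]
opening: -0.001
grasp_force: 0.0
```

Request:
step_arm(
  plan="0 0 33 170 410 50 255;0 0 33 170 410 50 255;0 0 33 170 410 50 255;0 0 33 170 410 50 255;0 0 33 170 410 50 255;0 0 33 170 410 50 255;0 0 33 170 410 50 255;0 0 33 170 410 50 255",
)

```text
clock: 1.75
eef_pos: [499.3, 142.4, 337.1]
tcp_rot: [3.142, 0.0, 2.093]
contact_force: [0.9, -0.5, -0.8]
opening: 0.001
grasp_force: 0.0
```

Request:
step_arm(
  plan="0 0 0 0 0 0 255;0 0 0 0 0 0 255;0 0 0 0 0 0 255",
)

```text
clock: 2.05
eef_pos: [498.5, 139.6, 336.4]
tcp_rot: [-3.14, 0.0, 2.093]
contact_force: [-0.2, -0.5, -0.2]
opening: 0.003
grasp_force: 0.0
```

```bash
python3 - <<'E'
from h import *
s=r.sense(); print(s["eef_pos"],s["tcp_rot"],s["clock"])
im,de,c=snap("wrist","w1"); print(np.round(c["world_from_camera"],3).tolist())
P=cloud(c,de)
cv2.imwrite("pics/z1.png",np.nan_to_num(np.clip(P[...,2]*2.5,0,255)).astype(np.uint8))
E
```

```text
[498.46976075 139.55237937 336.40683534] [-3.14033340e+00  2.23442707e-05  2.09261235e+00] 2.05
[[0.867, 0.477, 0.147, 459.464], [0.499, -0.827, -0.26, 205.248], [-0.002, 0.299, -0.954, 464.489], [0.0, 0.0, 0.0, 1.0]]
```

View pics/w1.png

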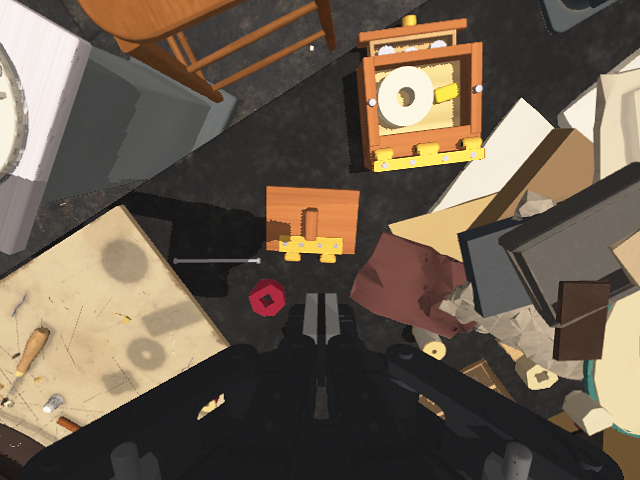

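Wrist view: box rim spans (360,50)-(485,165) with its knuckles along the bottom edge, and studs at (372,102) and (478,89). The knob is at (410,20). The lid spans (266,187)-(358,252) with its handle at (311,223).

```bash
cat > m.py <<'E'
from h import *
def lab(m,mn=15):
    n,l,s,c=cv2.connectedComponentsWithStats(m.astype(np.uint8))
    return [(s[i],c[i],l==i) for i in range(1,n) if s[i,4]>=mn]
def rect(c,mask,z):
    v,u=np.where(mask); return cv2.minAreaRect(onplane(c,np.c_[u,v],z)[:,:2].astype(np.float32))
def pr(n,R): print(n,np.round(R[0],1),np.round(R[1],1),round(R[2],1))
E
python3 - <<'E'
from m import *
d=np.load("w1.npz");im=d["im"];P=cloud(d,d["de"]);z=P[...,2]
hsv=cv2.cvtColor(im,cv2.COLOR_RGB2HSV)
b=np.zeros(z.shape,bool);b[10:180,350:495]=1
l=np.zeros(z.shape,bool);l[180:265,260:365]=1
yel=(hsv[...,0]>22)&(hsv[...,0]<34)&(hsv[...,1]>170)&(hsv[...,2]>120)
lidm=l&(hsv[...,1]>110)&(z>3)&(z<16)&~yel
pr("lid top",rect(d,lidm,10)); pr("lid handle",rect(d,l&(z>30)&(z<50),38))
for s,c,m in lab(l&yel): pr("lid yel",rect(d,m,12)); print(s,np.nanmedian(z[m]))
pr("rim",rect(d,b&(z>62)&(z<73)&(hsv[...,1]>110),68))
for s,c,m in lab(b&(z>62)): pr("top comps",rect(d,m,68)); print(s,np.nanmedian(z[m]))
for s,c,m in lab(b&yel): print("box yel",s,np.round(np.nanmedian(P[m],0),1)); pr("",rect(d,m,80))
st=b&(hsv[...,1]<60)&(hsv[...,2]>100)&(z>66)
for s,c,m in lab(st,4): print("stud",s,c,np.round(onplane(d,c,74),1))
dr=b.copy();dr[55:]=0
for s,c,m in lab(dr&(z>20)&(z<45)): pr("drawer",rect(d,m,33)); print(s)
print("chair", np.round([np.nanmax(P[...,2][0:100,80:340]), ]))
q=P[0:100,80:340].reshape(-1,3); q=q[q[:,2]>-100]; 
for x0 in range(250,520,30):
    k=q[(q[:,0]>=x0)&(q[:,0]<x0+30)&(q[:,2]>5)]
    if len(k): print(x0,np.round(k.min(0)),np.round(k.max(0)))
E
```

```text
lid top [503.5  99. ] [122.7 104.7] 27.1
lid handle [499.6 105.5] [15.5 39.7] 29.1
rim [539.  286.2] [124.4 115.9] 36.9
top comps [541.5 286.3] [128.5 118.6] 36.9
[ 362   41  123  131 7136] 67.36789830387315
top comps [515.3 286.9] [58.2 58.2] 30.0
[ 378   66   55   60 1506] 62.74726303016891
box yel [435  83  24  20 309] [556.3 318.   44.7]
 [548.3 308.5] [24.6 13.4] 47.7
stud [475  85   8   8  44] [478.29545455  88.13636364] [[576.3 330.4  74. ]]
stud [369  99   7   7  44] [371.95454545 101.93181818] [[487.1 263.5  74. ]]
stud [471 152   5   6  26] [473.  154.5] [[612.7 273.8  74. ]]
stud [443 155   6   6  25] [445.32 157.84] [[588.3 255.6  74. ]]
stud [410 160   5   5  22] [412.09090909 161.90909091] [[558.9 233.6  74. ]]
stud [382 163   6   5  24] [384.66666667 165.125     ] [[534.5 215.4  74. ]]
drawer [489.4 351.5] [120.5  34.8] 37.1
[ 357   15  110   40 2010]
drawer [520.7 357.4] [16.7  6.5] 37.3
[430  40  16   8  53]
drawer [496.2 337.3] [9. 3.] 30.0
[405  47   9   4  19]
chair [3.]
```

```bash
python3 - <<'E'
from m import *
d=np.load("top0.npz");P=cloud(d,d["de"]).reshape(-1,3);P=P[P[:,2]>20]
for x0 in range(250,500,25):
    k=P[(P[:,0]>=x0)&(P[:,0]<x0+25)&(P[:,1]>200)&(P[:,1]<560)]
    if len(k): print(x0,len(k),np.round(k.min(0)),np.round(k.max(0)))
d=np.load("w1.npz");im=d["im"];hsv=cv2.cvtColor(im,cv2.COLOR_RGB2HSV)
b=np.zeros(im.shape[:2],bool);b[5:35,395:425]=1
yel=b&(hsv[...,0]>18)&(hsv[...,0]<34)&(hsv[...,1]>150)&(hsv[...,2]>80)
for s,c,m in lab(yel): print(s,c,onplane(d,c,22)); pr("",rect(d,m,22))
E
```

```text
250 147 [254. 540.  20.] [275. 560. 144.]
275 373 [275. 510.  21.] [300. 560. 142.]
300 371 [300. 462.  20.] [325. 543. 136.]
325 440 [325. 454.  20.] [350. 513. 141.]
350 109 [350. 466.  21.] [361. 492. 139.]
425 21 [442. 317.  21.] [448. 330.  35.]
450 216 [450. 274.  20.] [475. 348.  74.]
475 537 [475. 243.  20.] [500. 372.  79.]
[403  15  13  11  83] [409.96385542  19.97590361] [[481.96091856 364.83009374  22.        ]]
 [480.8 363.8] [13.6  9.5] 42.5
```

Request:
step_arm(
  plan="0 0 7 -51 270 -120 255;0 0 7 -51 270 -120 255;0 0 7 -51 270 -120 255;0 0 7 -51 270 -120 255;0 0 7 -51 270 -120 255;0 0 7 -51 270 -120 255;0 0 7 -51 270 -120 255;0 0 7 -51 270 -160 255",
)

```text
clock: 2.9
eef_pos: [450.5, 412.2, 180.4]
tcp_rot: [3.134, -0.0, 2.216]
contact_force: [0.8, -0.5, -0.2]
opening: 0.002
grasp_force: 0.0
```

Request:
step_arm(
  plan="0 0 0 0 0 -30 255;0 0 0 0 0 -70 255;0 0 0 0 0 -100 255;0 0 0 0 0 -130 255;0 0 0 0 0 -140 255;0 0 0 0 0 -140 255",
)

```text
clock: 3.5
eef_pos: [448.0, 408.5, 36.1]
tcp_rot: [-3.139, 0.0, 2.213]
contact_force: [0.6, -0.2, 0.1]
opening: 0.002
grasp_force: 0.0
```

Request:
step_arm(
  plan="0 0 0 6 -8 -12 255;0 0 0 15 -20 -12 255;0 0 0 21 -28 -12 255;0 0 0 26 -35 -12 255;0 0 0 30 -40 -12 255;0 0 0 34 -45 -12 255;0 0 0 36 -48 -12 255;0 0 0 36 -48 -12 255",
)

```text
clock: 4.3
eef_pos: [484.4, 361.9, 25.0]
tcp_rot: [3.141, 0.0, 2.215]
contact_force: [0.3, -0.3, 0.4]
opening: 0.006
grasp_force: 0.0
```

Request:
step_arm(
  plan="0 0 0 1 -2 0 255;0 0 0 2 -3 0 255;0 0 0 3 -4 0 255;0 0 0 3 -4 0 255",
)

```text
clock: 4.7
eef_pos: [485.8, 359.6, 24.8]
tcp_rot: [-3.141, -0.002, 2.214]
contact_force: [-7.8, 9.0, 2.3]
opening: -0.001
grasp_force: 5.8
```

Request:
step_arm(
  plan="0 0 0 4 -5 0 255;0 0 0 -20 27 0 255;0 0 0 -24 32 40 255;0 0 0 -24 32 90 255;0 0 0 -24 32 130 255;0 0 -3 -18 -10 150 120;0 0 -7 -12 -60 170 120;0 0 -10 -6 -110 175 120",
)

```text
clock: 5.5
eef_pos: [481.2, 252.3, 201.4]
tcp_rot: [3.138, 0.0, 2.04]
contact_force: [1.7, -0.1, -0.7]
opening: 0.507
grasp_force: 0.0
```

Request:
step_arm(
  plan="0 0 0 20 -145 0 120;0 0 0 20 -145 0 120;0 0 0 20 -145 0 120;0 0 0 20 -145 0 120;0 0 0 20 -145 0 120",
)

```text
clock: 6.0
eef_pos: [500.5, 106.9, 199.3]
tcp_rot: [-3.142, -0.0, 2.038]
contact_force: [-0.7, 1.1, -0.6]
opening: 0.531
grasp_force: 0.0
```

```bash
python3 - <<'E'
from m import *
s=r.sense(); print(s["eef_pos"],s["tcp_rot"],s["clock"],s["opening"])
im,de,d=snap("wrist","w2")
P=cloud(d,de);z=P[...,2]
hsv=cv2.cvtColor(im,cv2.COLOR_RGB2HSV)
near=(np.hypot(P[...,0]-505,P[...,1]-98)<95)
yel=(hsv[...,0]>22)&(hsv[...,0]<34)&(hsv[...,1]>170)&(hsv[...,2]>120)
org=near&(hsv[...,1]>110)&(hsv[...,0]<22)
for s,c,m in lab(org&(z>5)&(z<16),200): pr("lid",rect(d,m,10));print(s)
for s,c,m in lab(near&(z>32)&(z<42)&(hsv[...,1]>90),100): pr("handle",rect(d,m,38));print(s,c)
for s,c,m in lab(near&yel,30): pr("yel",rect(d,m,12));print(s)
scr=near&(hsv[...,1]<70)&(hsv[...,2]>100)&(z>7)&(z<20)
for s,c,m in lab(scr,4): print("screw",s,onplane(d,c,11)[0].round(1))
E
```

```text
[500.53954508 106.85758103 199.33435259] [-3.14152576e+00 -8.73350377e-05  2.03784950e+00] 6.0 0.5311773929542968
lid [503.4  98.9] [123.2 104.1] 27.1
[  255   176   134   106 10099]
handle [499.9 105.9] [15.1 39.7] 26.8
[313 208  18  45 784] [321.53316327 230.24744898]
handle [594.3 100. ] [15.2 13.5] 89.5
[401 272  21  18 199] [410.69849246 281.33165829]
screw [284 255   6   6  27] [484.9  59.3  11. ]
screw [306 255   6   6  29] [504.3  69.3  11. ]
screw [333 255   6   6  31] [527.6  81.2  11. ]
screw [355 255   6   6  29] [547.1  90.9  11. ]
screw [248 282   4   4  12] [463.5  17.4  11. ]
```

View pics/w2.png

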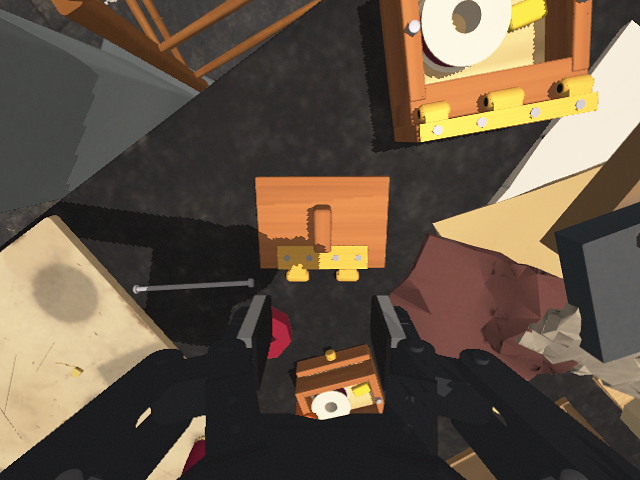

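The handle sits at (499.9,105.9), aligned with the tool, and the jaws straddle it with no bystanders under the fingers. I'll go down and grip.

Request:
step_arm(
  plan="0 0 0 -0.6 -1 -45 120;0 0 0 -0.6 -1 -90 120;0 0 0 -0.6 -1 -130 120;0 0 0 -0.6 -1 -155 120;0 0 0 -0.6 -1 -167 120;0 0 0 -0.6 -1 -172 120;0 0 0 -0.6 -1 -172 120;0 0 0 -0.6 -1 -172 120",
  force=60,
)

```text
clock: 6.85
eef_pos: [500.8, 107.3, 28.4]
tcp_rot: [3.14, 0.0, 2.041]
contact_force: [1.1, 0.1, 0.6]
opening: 0.53
grasp_force: 0.0
```

Request:
step_arm(
  plan="0 0 0 0 0 0 255;0 0 0 0 0 0 255;0 0 0 0 0 0 255;0 0 0 0 0 0 255;0 0 0 0 0 0 255",
  force=60,
)

```text
clock: 7.35
eef_pos: [500.8, 107.0, 28.5]
tcp_rot: [3.14, 0.0, 2.04]
contact_force: [-1.6, 0.7, 7.3]
opening: 0.173
grasp_force: 59.6
```

Request:
step_arm(
  plan="0 0 0 0 0 10 255;0 0 0 0 0 30 255;0 0 0 0 0 60 255;0 0 0 0 0 95 255;0 0 0 0 0 125 255;0 0 0 0 0 130 255;0 0 5 10 30 130 255;0 0 10 20 65 130 255",
)

```text
clock: 8.15
eef_pos: [519.7, 171.5, 157.5]
tcp_rot: [-3.141, 0.0, 2.216]
contact_force: [0.4, -0.4, -1.5]
opening: 0.173
grasp_force: 58.8
```

Request:
step_arm(
  plan="0 0 0 0 40 0 255;0 0 0 0 80 0 255;0 0 0 1 115 0 255;0 0 0 1 135 0 255;0 0 0 1 137 0 255;0 0 0 1 137 0 255;0 0 0 1 137 0 255",
)

```text
clock: 8.85
eef_pos: [520.6, 307.5, 157.0]
tcp_rot: [-3.14, 0.0, 2.214]
contact_force: [0.0, 0.1, -1.3]
opening: 0.172
grasp_force: 58.9
```

```bash
python3 - <<'E'
from m import *
s=r.sense(); print(s["eef_pos"],s["tcp_rot"],s["clock"],s["contact_force"])
im,de,d=snap("wrist","w3")
E
```

```text
[520.6188558  307.50011874 156.95917738] [-3.14034393e+00  2.33652292e-04  2.21436201e+00] 8.85 [ 0.04005933  0.12122968 -1.33459932]
```

View pics/w3.png

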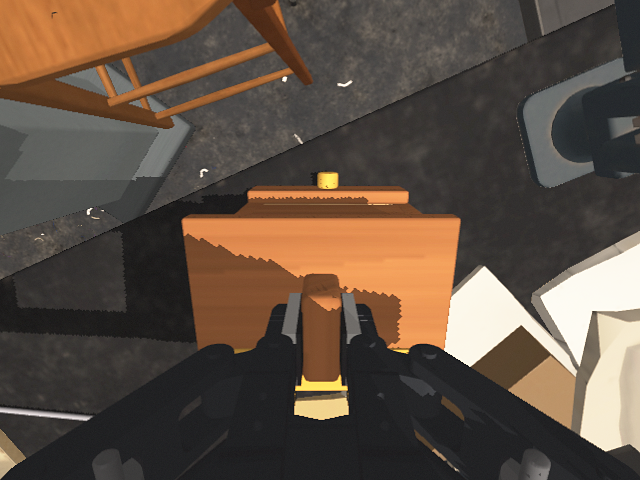

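The lid hangs level over the box with its front edge at row 217, and the knob shows at (328,180) in front. The knuckles are hidden from here, so I'll measure the lid in the hand and the drawer front.

```bash
cat > lidm.py <<'E'
from m import *
C=np.array([531.7,297.0]); a=np.radians(-53.1); X=np.array([np.cos(a),np.sin(a)]); Y=np.array([-X[1],X[0]])
def tb(p): p=np.asarray(p)[...,:2]-C; return np.round(np.stack([p@X,p@Y],-1),1)
def lid(tag,zu):
    "zu: lid underside height; front & side edges of lid top face"
    d=np.load(tag+".npz");im=d["im"];P=cloud(d,d["de"]);z=P[...,2]
    hsv=cv2.cvtColor(im,cv2.COLOR_RGB2HSV)
    m=(abs(z-zu-10)<8)&(hsv[...,1]>110)&(hsv[...,0]<22); m[345:]=0
    m=max(lab(m,500),key=lambda t:t[0][4])[2]
    Q=P[m]; A=np.c_[tb(Q),np.ones(len(Q))]; k=np.linalg.lstsq(A,Q[:,2],rcond=None)[0]; print("top plane slopes x,y rad",k[:2].round(3),"z at centre",k[2].round(1))
    cols=np.where(m.sum(0)>20)[0]; c0,c1=cols[0]+8,cols[-1]-8
    e=np.array([[u,np.where(m[:,u])[0][0]-.5] for u in range(c0,c1)])
    w=tb(onplane(d,e,zu+10)); f=np.polyfit(w[:,1],w[:,0],1); 
    r0=np.where(m.any(1))[0][0]+25
    L=[];R=[]
    for v in range(r0,r0+80):
        q=np.where(m[v])[0]; L.append([q[0]-.5,v]);R.append([q[-1]+.5,v])
    L=tb(onplane(d,L,zu+10));R=tb(onplane(d,R,zu+10)); mid=(np.median(L[:,1])+np.median(R[:,1]))/2
    print("front edge x",round(np.polyval(f,mid),2),"yaw vs box(rad)",round(-f[0],4),"y edges",np.median(L[:,1]),np.median(R[:,1]),"mid",mid)
    return d,P,hsv
E
python3 - <<'E'
from lidm import *
d,P,hsv=lid("w3",128.5)
b=np.zeros(P.shape[:2],bool);b[165:215,300:350]=1
yel=b&(hsv[...,0]>18)&(hsv[...,0]<34)&(hsv[...,1]>150)&(hsv[...,2]>80)
for s,c,m in lab(yel): print(s,c,tb(onplane(d,[c,[c[0],s[1]]],18)))
z=P[...,2]; dm=(abs(z-33)<6); dm[:180]=0;dm[210:]=0;dm[:,:200]=0;dm[:,450:]=0
for s,c,m in lab(dm,100):
    R=rect(d,m,33); pr("drawer front",R); print(s,tb(R[0]))
s=r.sense();print("tcp",tb(s["eef_pos"]))
E
```

```text
top plane slopes x,y rad [ 0.01  -0.004] z at centre 138.1
front edge x -59.98 yaw vs box(rad) 0.0013 y edges -65.1 56.9 mid -4.099999999999998
[318 173  20  16 201] [328.10945274 180.53233831] [[-60.4   1.3]
 [-66.1   1.3]]
drawer front [502.1 337. ] [123.6  11.9] 36.5
[ 244  189  167   18 2571] [-49.7   0.3]
tcp [-14.9  -2.5]
```

Request:
step_arm(
  plan="0 0 0 5 -2 -10 255;0 0 0 9.6 -5.3 -25 255;0 0 0 9.6 -5.3 -36 255;0 0 0 9.6 -5.3 -40 255;0 0 0 9.6 -5.3 -40 255;0 0 0 9.6 -5.3 -40 255",
)

```text
clock: 9.5
eef_pos: [530.5, 303.6, 117.2]
tcp_rot: [-3.141, -0.0, 2.215]
contact_force: [0.8, -0.2, -1.6]
opening: 0.178
grasp_force: 58.9
```

```bash
python3 - <<'E'
from lidm import *
s=r.sense(); e=s["eef_pos"];print(e,tb(e),s["tcp_rot"],s["clock"],s["contact_force"])
snap("wrist","w4");snap("top","t4");snap("scene","s4")
lid("w4",e[2]-28.5)
t=cv2.imread("pics/t4.png")[205:305,170:290]; s=cv2.imread("pics/s4.png")[190:320,190:320]
cv2.imwrite("pics/c4.png",np.hstack([cv2.resize(t,(400,333),interpolation=cv2.INTER_CUBIC),cv2.resize(s,(333,333),interpolation=cv2.INTER_CUBIC)]))
E
```

```text
[530.48655451 303.58755788 117.20725522] [-6.  3.] [-3.14133463e+00 -5.86772541e-05  2.21498719e+00] 9.5 [ 0.82439802 -0.24394389 -1.60108492]
top plane slopes x,y rad [ 0.01  -0.003] z at centre 98.4
front edge x -50.93 yaw vs box(rad) 0.0024 y edges -59.5 62.6 mid 1.5500000000000007
```

View pics/c4.png

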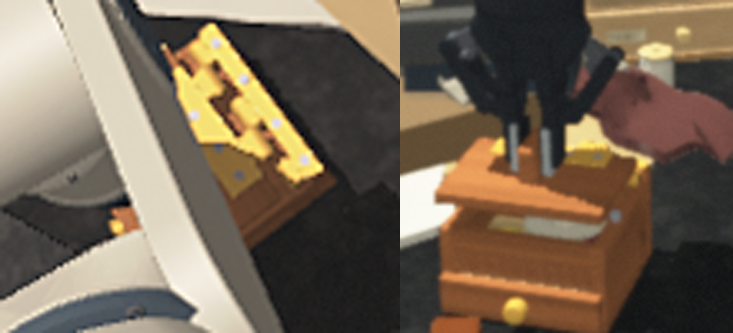

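Top crop: lid knuckles lie in the gaps ahead of the box's knuckles. Box screws are at (212,42)…(305,158) and lid screws at (195,115) and (218,147). I'll compare the two by their screws in this one view.

```bash
python3 - <<'E'
from lidm import *
d=np.load("t4.npz");im=d["im"];hsv=cv2.cvtColor(im,cv2.COLOR_RGB2HSV);P=cloud(d,d["de"])
g=cv2.cvtColor(im,cv2.COLOR_RGB2GRAY)
sat=hsv[...,1].astype(float)
for n,cx,cy,z in [("b",212,42,80),("b",243,80,80),("b",277,125,80),("b",305,158,80),("l",195,115,99),("l",218,147,99),("l",239,174,99)]:
    u0,v0=170+cx/3.333,205+cy/3.333
    u,v=np.meshgrid(np.arange(int(u0)-3,int(u0)+5),np.arange(int(v0)-3,int(v0)+5))
    w=np.clip(130-sat[v,u],0,None)*(hsv[...,2][v,u]>110)
    c=[(w*u).sum()/w.sum(),(w*v).sum()/w.sum()] if w.sum() else [u0,v0]
    print(n,np.round([u0,v0],1),np.round(c,2),w.sum().round(),tb(onplane(d,c,z)))
E
```

```text
b [233.6 217.6] [234.38 217.53] 984.0 [[65.7 50.4]]
b [242.9 229. ] [242.61 228.36] 951.0 [[65.7 20.5]]
b [253.1 242.5] [252.46 241.51] 936.0 [[ 65.5 -15.3]]
b [261.5 252.4] [260.99 252.49] 1045.0 [[ 65.9 -45.5]]
l [228.5 239.5] [227.46 239.39] 1185.0 [[26.9 17.2]]
l [235.4 249.1] [234.52 250.58] 113.0 [[ 24.6 -11.1]]
l [241.7 257.2] [241.42 256.79] 141.0 [[ 28.4 -30.5]]
```

Request:
step_arm(
  plan="0 0 0 1 -3.3 0 255;0 0 0 1 -3.3 -4 255;0 0 0 1 -3.3 -8 255;0 0 0 1 -3.3 -11 255;0 0 0 1 -3.3 -13 255;0 0 0 1 -3.3 -13 255",
)

```text
clock: 10.25
eef_pos: [531.3, 300.1, 103.8]
tcp_rot: [-3.141, -0.0, 2.215]
contact_force: [-0.5, 0.8, -2.2]
opening: 0.171
grasp_force: 58.9
```

Request:
step_arm(
  plan="0 0 0 0 0 -1.5 255;0 0 0 0 0 -3 255;0 0 0 0 0 -4.5 255;0 0 0 0 0 -5.5 255;0 0 0 0 0 -5.5 255",
)

```text
clock: 10.75
eef_pos: [531.7, 300.3, 99.1]
tcp_rot: [3.141, 0.0, 2.215]
contact_force: [-1.3, 0.1, 4.3]
opening: 0.173
grasp_force: 59.6
```

Request:
step_arm(
  plan="0 0 0 0 0 -1 255;0 0 0 0 0 -2 255;0 0 0 0 0 -3 255;0 0 0 0 0 -3 255",
)

```text
clock: 11.15
eef_pos: [531.7, 300.3, 96.5]
tcp_rot: [3.141, 0.0, 2.215]
contact_force: [-3.5, -1.3, 10.2]
opening: 0.175
grasp_force: 60.6
```

Request:
step_arm(
  plan="0 0 0 0.6 -0.8 0 255;0 0 0 1.2 -1.6 0 255;0 0 0 1.8 -2.4 0 255;0 0 0 1.8 -2.4 0 255",
)

```text
clock: 11.55
eef_pos: [533.1, 299.2, 96.5]
tcp_rot: [3.14, -0.002, 2.214]
contact_force: [-6.0, 5.8, 10.0]
opening: 0.173
grasp_force: 60.6
```

Request:
step_arm(
  plan="0 0 0 0.6 -0.8 0 255;0 0 0 1.2 -1.6 0 255;0 0 0 1.2 -1.6 0 255",
)

```text
clock: 11.85
eef_pos: [533.2, 299.0, 96.7]
tcp_rot: [3.14, -0.004, 2.214]
contact_force: [-11.4, 13.2, 11.9]
opening: 0.179
grasp_force: 60.9
```

```bash
python3 - <<'E'
from lidm import *
s=r.sense(); e=s["eef_pos"];print(e,tb(e),s["tcp_rot"],s["clock"],s["contact_force"])
snap("wrist","w5");snap("top","t5");snap("scene","s5")
lid("w5",68)
t=cv2.imread("pics/t5.png")[205:305,170:290]; s=cv2.imread("pics/s5.png")[190:320,190:320]
cv2.imwrite("pics/c5.png",np.hstack([cv2.resize(t,(400,333),interpolation=cv2.INTER_CUBIC),cv2.resize(s,(333,333),interpolation=cv2.INTER_CUBIC)]))
E
```

```text
[533.21095162 299.00216516  96.67388694] [-0.7  2.4] [ 3.14045013 -0.00442134  2.21358647] 11.85 [-11.42620853  13.15397187  11.90715057]
top plane slopes x,y rad [ 0.007 -0.001] z at centre 77.8
front edge x -45.89 yaw vs box(rad) -0.0013 y edges -60.1 62.2 mid 1.0500000000000007
```

View pics/c5.png

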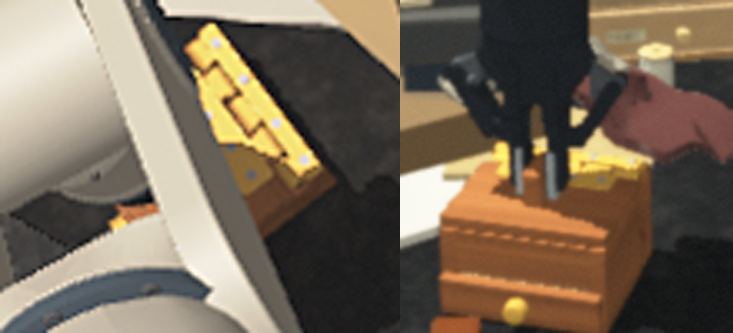

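The crop shows the lid seated, its knuckles meshed in the gaps and butting at a 17 N stop. I'll check the fore/aft alignment numerically and with an enlargement.

```bash
python3 - <<'E'
from lidm import *
d=np.load("t5.npz");im=d["im"];hsv=cv2.cvtColor(im,cv2.COLOR_RGB2HSV)
sat=hsv[...,1].astype(float)
for n,cx,cy,z in [("b",212,42,80),("b",243,80,80),("b",277,125,80),("b",305,158,80),("l",207,108,78.5),("l",230,145,78.5),("l",250,174,78.5)]:
    u0,v0=170+cx/3.333,205+cy/3.333
    u,v=np.meshgrid(np.arange(int(u0)-3,int(u0)+5),np.arange(int(v0)-3,int(v0)+5))
    w=np.clip(130-sat[v,u],0,None)*(hsv[...,2][v,u]>90)
    c=[(w*u).sum()/w.sum(),(w*v).sum()/w.sum()] if w.sum() else [u0,v0]
    print(n,np.round([u0,v0],1),np.round(c,2),w.sum().round(),tb(onplane(d,c,z)))
# rectify top view at z=80 into box frame: cols=y (flipped), rows=x
K=d["K"];T=d["world_from_camera"]
gx,gy=np.meshgrid(np.linspace(70,-70,700),np.linspace(15,80,325))
W=np.stack([C[0]+gy*X[0]+gx*Y[0],C[1]+gy*X[1]+gx*Y[1],np.full(gx.shape,80.)],-1)
p=(W-T[:3,3])@T[:3,:3]; s=p[...,:2]/p[...,2:]; s=s*(1+float(d["k1"])*(s**2).sum(-1,keepdims=True))
o=cv2.remap(im,(s[...,0]*K[0,0]+K[0,2]).astype(np.float32),(s[...,1]*K[1,1]+K[1,2]).astype(np.float32),cv2.INTER_CUBIC)
for xx in (48,54,60): cv2.line(o,(0,(xx-15)*5),(12,(xx-15)*5),(0,255,0),1)
cv2.imwrite("pics/r5.png",o[...,::-1])
E
```

```text
b [233.6 217.6] [234.37 217.54] 1001.0 [[65.6 50.4]]
b [242.9 229. ] [242.6  228.36] 956.0 [[65.7 20.5]]
b [253.1 242.5] [252.45 241.53] 944.0 [[ 65.5 -15.4]]
b [261.5 252.4] [260.91 252.47] 1051.0 [[ 65.8 -45.4]]
l [232.1 237.4] [230.66 239.07] 1790.0 [[31.4 17.9]]
l [239.  248.5] [237.73 249.74] 982.0 [[ 29.7 -10. ]]
l [245.  257.2] [245.   256.96] 659.0 [[ 32.8 -32. ]]
```

View pics/r5.png

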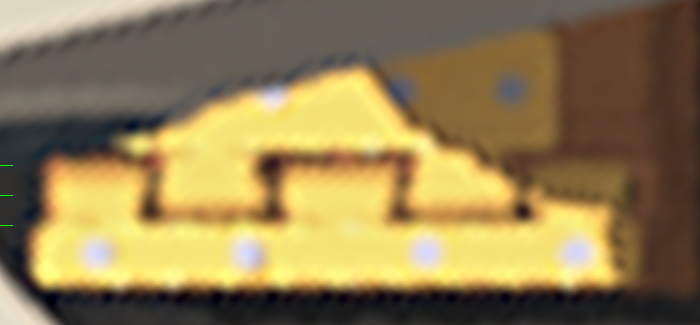

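The rectified view shows the lid knuckles centred in the gaps, about 0.3 mm off along the hinge, and up against the rail. I'll hold briefly, then hand in.

Request:
step_arm(
  plan="0 0 0 0 0 -0.5 255;0 0 0 0 0 -0.5 255;0 0 0 0 0 -0.5 255;0 0 0 0 0 -0.5 255;0 0 0 0 0 -0.5 255;0 0 0 0 0 -0.5 255",
)

```text
clock: 12.6
eef_pos: [533.2, 299.0, 96.6]
tcp_rot: [3.14, -0.004, 2.214]
contact_force: [-13.1, 13.0, 16.0]
opening: 0.173
grasp_force: 61.4
```

```bash
python3 - <<'E'
from h import *
s=r.sense();print(s["eef_pos"],s["contact_force"],s["grasp_force"]);print(r.sign_off())
E
```

```text
[533.18745394 299.04904245  96.56392762] [-13.05979375  13.00652317  15.98358395] 61.434019804000854
the job is handed in; nothing more can be done
None
```

I handed the job in at about 12.6 s with the drawer pushed shut to a hard stop and the lid pressed down on the rim, held by its handle; by the camera views the knuckles are within about 1 mm of line, but no verdict was returned.

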